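# Latch up the stock case

## Task

The small black stock case standing on the market table has its latch undone. Hook the latch's bail over the keeper on the lid, drawing it in until it bears snugly on the keeper before you let it go, then press the lever down past centre until it lies flat and the shells are pulled together. Work gently: don't force the bail or hammer the lever, don't rock the case or shift it from its place, and leave the goods around it alone.

Things in the scene. Friction and masses are not known exactly. Their poses are not given: they have to be found in the camera images.
- case: the case to latch: black with aluminium edges, full of metal badges (about 8 kg), loose on rubber skids with its hinged edge down and the latch on top. 145 mm deep (x), 260 long (y), top face 160 above the table; carrying handle on its +y end. Origin on the table, under the parting line, half-way along. Base shell at x below 0 (robot's side, 85 mm), lid shell above 0 (60 mm); z up
- lid (a joint): lid shell's hinge along the case's lower edge, in rad: 0 = shells shut tight; the seal springs it open to 0.033 (5 mm gap at the top). Only the latch can pull it nearly shut (about 50 N there)
- lever (a joint): the latch lever's hinge (axis along the case's y), rad: 0 = flat on the base shell, pointing to the case's -x, home on a hard stop; 1.57 = straight up; stops at 2.3, leaning over the lid. Stiff: stays where left, follows when the bail is pushed or pulled. With the bail hooked snug it stands near 1.3; pressing it takes up to about 8 N near the tip; it passes centre near 0.2 and snaps home
- lever_pivot (a point): middle of the lever's pivot pin, on the base shell: 18 mm from the parting line (case's -x), 10 mm above the top face, half-way along the case
- lever_tip (a point): middle of the lever's upper face, 50 mm from the pivot. The lever is a steel plate 20 mm wide, 3 thick, reaching 60 mm from the pivot; its upper face (looking to the case's +x when the lever stands up) lies 7 mm off the pivot
- bail: the bail: a loop of 5 mm steel wire hinged on the lever. Origin on its hinge pin, 14 mm from the lever's pivot towards the tip (6 degrees below that line when the lever lies flat). x runs along the loop to the cross bar, y across (as the case's y), z to the tab's side. 36 mm wide at the pin, 25 at the bar. A light spring (about 0.3 N at the bar) lifts it off the lid whenever nothing holds it down
- bail_bar (a point): middle of the bail's cross bar (5 mm round, 25 mm long), 60 mm from the bail's origin along its x. This bar goes over the keeper's nose and in under it. Drawing it in takes some 5 to 9 N against the stiff lever; once it bears on the keeper's upright the pull rises steeply. Under 20 N it comes to no harm
- bail_tab (a point): point on the bail's turned-up thumb tab, to pinch from above across its 32 mm width (along y): 8.3 mm beyond the bar along the bail's x, 18 mm above it along the bail's z. Tab 4 mm thick; its upper edge is 8 mm above this point; nothing stands beside it
- keeper (a point): the keeper's seat on the lid: where the bar's middle lies when hooked and resting on the lid's top. Keeper: steel hook 16 mm wide; upright face 2.5 mm from the seat on the lever's side; nose over the seat 7.5 to 11.5 mm above the lid, ending 1 mm past the seat. The bar goes down beyond the nose (4 mm or more past the seat), then, held down on the lid, back against the upright. Moves with the lid
- tankard_a: a loose steel tankard, 75 mm wide and 105 mm tall, on the robot's side of the case; origin at its foot
- tankard_b: another loose steel tankard, off the case's handle end; origin at its foot
- goblet: a loose small brass goblet, 65 mm tall; origin at its foot
- tube_0: a loose black tube with a steel cap, 25 mm wide, 70 mm tall; origin at its foot
- tube_1: another such tube
- card_pack: a loose pack of cards, 66 x 92 x 20 mm, lying flat; origin under its centre
- dice_tin: a loose round tin, 70 mm wide, 31 mm tall; origin under its centre

How it is judged (in metres and radians):
On the way:
1. with the bail still in hand, its bar is drawn in under the nose until it bears on the keeper's upright (called lid_c1; over 2 N), the lever still up (x of bail_bar in the frame of keeper between -0.003 and 0.0015 m and z of bail_bar in the frame of keeper below 0.0035 m and contact force between bail and lid_c1 above 2 N and contact force between the fingers and bail above 0.5 N and value of joint lever above 1.1 rad), for 0.1 s.
At the end, for the whole second after the job is handed in: the lever lies flat (under 0.06 rad), the bar sits in the keeper under its nose (within 3 mm), the shells are drawn together (lid under 0.012 rad), and the case stands level and still within 30 mm of where it was (value of joint lever below 0.06 rad and value of joint lid below 0.012 rad and x of bail_bar in the frame of keeper between -0.003 and 0.0015 m and z of bail_bar in the frame of keeper below 0.0035 m and angle between case's own z axis and vertical below 0.02 rad and distance of case from where it was at the start of the episode below 0.03 m and linear speed of case below 0.01 m/s); the robot touches nothing.
It fails at once if the case is rocked (more than 0.07 rad) (angle between case's own z axis and vertical above 0.07 rad).
It fails at once if the bail is forced against the lid or keeper while in hand (over 20 N) (contact force between bail and lid above 20 N and contact force between the fingers and bail above 0.5 N and value of joint lever above 1 rad).
It fails at once if the lever is hammered (over 40 N) (contact force between the fingers and lever_c0 above 40 N or contact force between the fingers and lever_c1 above 40 N).
It fails at once if a bystander is shifted over 30 mm (distance of any of tankard_a, tankard_b, goblet, tube_0, tube_1, card_pack, dice_tin from where it was at the start of the episode above 0.03 m).
It also fails if it takes over 64 s, if anything falls off the work surface, if the arm or the gripper's body presses on something with over 40 N, if the wrist force passes 120 N, or if a joint passes its speed limit or range.

## Robot

A 6-joint arm with a two-finger parallel gripper is mounted at the origin on the work surface. World frame = base frame: x ahead of the robot, y to its left, z up, the work surface at z = 0. Lengths are in mm, angles in rad, forces in N, time in s.
With the tool pointing down it reaches from about 400 to 925 mm from the base axis. Payload 12.5 kg.
Tool frame: the origin (TCP) lies midway between the tips of the shut fingers; the grasp point (between the pads) lies 19 mm behind it; z points along the fingers, y is the direction in which the jaws open and shut (so a half turn about z gives the same grasp; the last joint's range is limited). The gripper opens to 95 mm and grips with 3 to 60 N. Pads are 20 mm wide; open, the fingers measure 119 mm over their backs; the gripper's body (75 mm by 180 mm) begins 59 mm behind the grasp point.
Start: joints at [-1.273, 0.491, 1.559, -0, 1.092, -0.106], TCP at [245.596, -574.743, 214.661] pointing down, gripper open.
Joint ranges: [-3.1, 3.1], [-0.84, 2.19], [0.05, 2.79], [-1.13, 4.28], [0.06, 2.93], [-2.69, 2.69]. Speed limits (rad/s): [2.22, 2.22, 2.79, 3.14, 3.14, 3.14].

## Interface

Orientations are given as [roll, pitch, yaw] about the fixed x, y, z axes, in that order (R = Rz(yaw) Ry(pitch) Rx(roll)).
In Python, from cell import env, eyes, job_done, boxes_of, regions_of gives the robot as it stands.
- The arm moves only by the tool send_rows, never from a script. Its argument "plan" is text: rows parted by semicolons, each of 5 numbers parted by spaces: the shift along the tool's x, y, z in mm, then the turn about the tool's z in rad, then the finger opening in mm, from 0 to 95.1. In form: x y z roll gripper; .... A call has 1 to 8 rows; each row shifts and turns the pose as measured when the row begins, along the tool's axes as they then stand; what a row does not reach is not made up. A row lasts 1/10 s, in which the tool goes at most 50 mm and 8.59 degrees, less where a joint would pass 70% of its speed; a pose out of reach is approached as far as the arm can. A call with a gripper value outside its range is refused whole. The fingers move at their own pace and stop on an object; the grip force is fixed at half the most. Time passes only in rows, so rows that do not move let the fingers close. It gives the time, the measured TCP pose, the force and the opening at its end, in the units of the state.
- env.state(): the state, without advancing time (a new reading comes with each control period).
- eyes.read_camera(name): name is "side" or "top"; returns a dict with "image" (420x560x3 uint8, red, green, blue), "vertical_fov" (degrees; the focal length in pixels is half the picture's height over the tangent of half this angle, whatever the lens; pixels are square), "cx", "cy" (the principal point, pixels), "extrinsics" (4x4, takes a point from camera to world coordinates). Camera axes: x right, y up, looking along -z (the intrinsics and any distortion apply to the point x, -y, -z); pixel columns grow to the right and rows downward; lengths in mm; the calibration is good to about 2 mm. A picture is of the moment at which its call begins. There is no depth.
- job_done(): hands the job in, once; it reports no verdict.
Trained networks look in a picture, given as the dict that the camera call returned (one of the last four; its "shot" number tells which), for a name from the list of things; names that differ only in an ending like _2 or _b are one class to them, and where a whole thing is asked for, a point or a joint stands for the part that bears it (a point fixed in the world has none). Each returns a list of dicts, best first, with "confidence" (0 to 1); they miss things now and then, are a little off and sometimes report something else, mostly with a low value. They report only what shows in the picture. A call takes as long as a camera call.
- boxes_of(target, picture): "bbox" ([left, top, width, height] in pixels, round what is visible of it).
- regions_of(target, picture): "pixels" (420x560 bool, what is visible of it) and "bbox" ([left, top, width, height] in pixels, round what is visible of it).
The state is a dict: "t": time; "joints": joint angles; "qvel": joint speeds; "tau": joint torques, N m; "eef_pos": TCP position; "tcp_rot": TCP orientation; "ft_force": force on the tool from outside, world axes, zero at the start; "moment": the same for the moment, N m; "opening": opening from 0.0 (shut) to 1.0 (fully open).
Only numpy, scipy, OpenCV 4.12 (cv2) and the standard library are available. Lean on these libraries where they do the work, as an engineer would, in place of code of your own. Each camera call takes 0.05 s, during which the arm holds its last target.

## Working session

There is one attempt and no reset: what is moved stays moved. The work goes in short steps, Python scripts to look and compute and a tool call to move; the robot and the scene stay as the last step left them, time stands still between calls to the robot, and variables do not carry over. Pictures are saved under pics/ and viewed, and the job is handed in when it is done.

Besides the shell and the picture viewer there is one more tool, called after "Call:" as name(argument=value, ...), one argument or row to a line, values as JSON. send_rows: Moves the arm, as the interface text tells. Its arguments: {"type":"object","properties":{"plan":{"type":"string"}},"required":["plan"]}

```bash
ls; mkdir -p pics
python3 - <<'E'
from cell import env, eyes, job_done, boxes_of, regions_of
import cv2, numpy as np
print(env.state())
for n in ("side","top"):
    p=eyes.read_camera(n)
    print(n,p["vertical_fov"],p["cx"],p["cy"],p["extrinsics"],[k for k in p])
    cv2.imwrite(f"pics/{n}0.png",p["image"][:,:,::-1])
    for t in ["case","lever","bail","bail_tab","bail_bar","keeper","lever_tip","tankard_a","goblet","tube_0","card_pack","dice_tin"]:
        print(t,[(np.round(b["bbox"],1).tolist(),round(b["confidence"],2)) for b in boxes_of(t,p)][:3])
E
```

```text
pics
{'t': 0.0, 'joints': array([-1.27258704e+00,  4.91529972e-01,  1.55945670e+00, -1.49691921e-05,
        1.09168641e+00, -1.05610437e-01]), 'qvel': array([ 9.21618581e-04, -1.67452149e-03, -8.98140395e-04, -1.04908084e-03,
       -1.90671039e-03,  7.24706340e-05]), 'tau': array([ 5.62213809e-04, -6.12648082e+01, -2.58185667e+01,  6.92627463e-02,
        4.82147781e-02, -1.39073031e-04]), 'eef_pos': array([ 245.52276923, -574.48894805,  214.07763272]), 'tcp_rot': array([-3.14051685e+00, -1.00689217e-04,  4.03826578e-01]), 'ft_force': array([ 0.07710068, -0.4385777 ,  0.07171852]), 'moment': array([ 0.02522592,  0.03384247, -0.03838903]), 'opening': 1.001516368702793}
side 57.12716278102968 280.4099397767602 208.58689867939188 [[ 9.75530404e-01  1.40573869e-01 -1.69054485e-01  4.19185140e+02]
 [-2.19705692e-01  5.94043992e-01 -7.73848270e-01 -7.20399210e+02]
 [-8.35704450e-03  7.92054748e-01  6.10392854e-01  7.30111241e+02]
 [ 0.00000000e+00  0.00000000e+00  0.00000000e+00  1.00000000e+00]] ['image', 'vertical_fov', 'cx', 'cy', 'extrinsics', 'shot']
case [([224.0, 172.5, 76.8, 110.
[... 947 characters left out ...]
'extrinsics', 'shot']
case [([219.0, 171.6, 119.7, 90.7], 0.78)]
lever [([277.0, 192.0, 18.5, 29.6], 0.51)]
bail [([273.6, 195.7, 22.9, 24.4], 0.47)]
bail_tab [([281.3, 193.8, 12.1, 3.4], 0.64)]
bail_bar [([283.5, 193.2, 10.1, 7.0], 0.45)]
keeper [([238.5, 173.3, 97.6, 54.5], 0.76), ([243.6, 252.5, 34.5, 34.5], 0.62)]
lever_tip [([273.8, 194.5, 25.5, 28.7], 0.64)]
tankard_a [([242.0, 250.5, 36.3, 34.8], 0.71), ([183.1, 140.2, 42.3, 38.9], 0.55)]
goblet [([310.9, 172.9, 17.5, 18.1], 0.67)]
tube_0 [([353.9, 247.6, 9.2, 8.7], 0.52)]
card_pack [([245.6, 141.6, 31.3, 34.7], 0.97), ([352.1, 225.9, 12.5, 11.4], 0.26)]
dice_tin [([281.6, 163.3, 23.6, 25.6], 0.97), ([273.6, 193.2, 25.8, 30.6], 0.29)]
```

Run:
```python
import cv2
a=cv2.imread("pics/side0.png")[140:330,180:370]
cv2.imwrite("pics/side0c.png",cv2.resize(a,None,fx=3.1,fy=3.1,interpolation=cv2.INTER_CUBIC))
a=cv2.imread("pics/top0.png")[130:300,170:380]
cv2.imwrite("pics/top0c.png",cv2.resize(a,None,fx=3.5,fy=3.5,interpolation=cv2.INTER_CUBIC))
```

```text
(no output)
```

View pics/side0c.png

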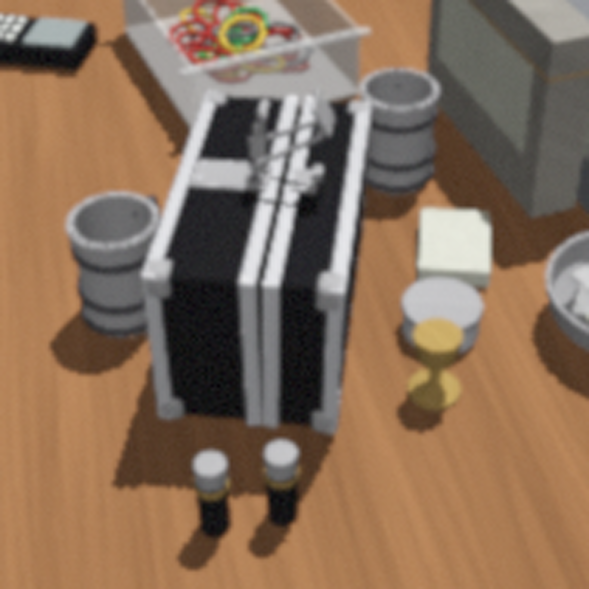

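View pics/top0c.png

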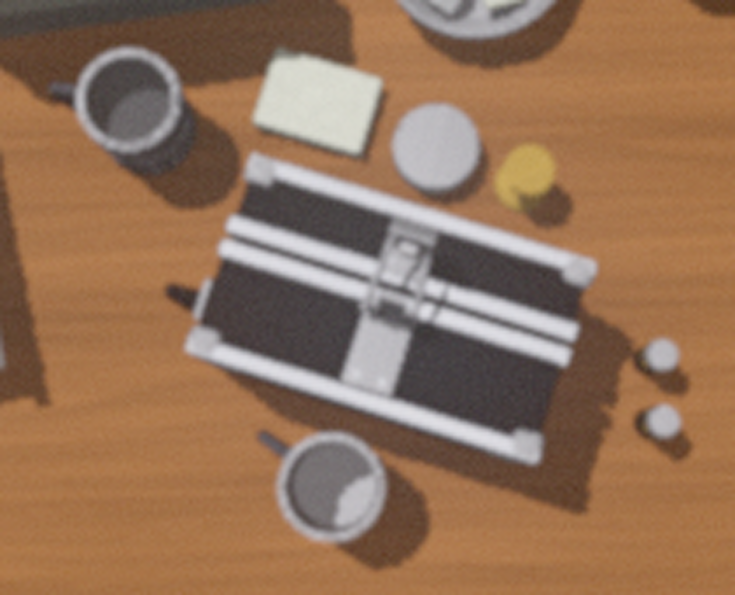

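View pics/side0.png

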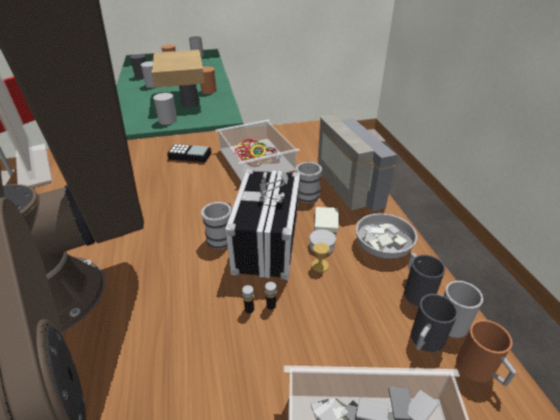

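```bash
cat > h.py <<'E'
import numpy as np, cv2
from scipy.optimize import least_squares
def Rz(a): c,s=np.cos(a),np.sin(a); return np.array([[c,-s,0],[s,c,0],[0,0,1.]])
def proj(p,P):
    P=np.atleast_2d(P); E=p["extrinsics"]; f=210/np.tan(np.radians(p["vertical_fov"]/2))
    c=(P-E[:3,3])@E[:3,:3]
    return np.c_[p["cx"]+f*c[:,0]/-c[:,2], p["cy"]-f*c[:,1]/-c[:,2]]
def ray(p,uv):
    E=p["extrinsics"]; f=210/np.tan(np.radians(p["vertical_fov"]/2))
    d=np.array([(uv[0]-p["cx"])/f,-(uv[1]-p["cy"])/f,-1]); return E[:3,3],E[:3,:3]@(d/np.linalg.norm(d))
def tri(pa,ua,pb,ub):
    A=[];b=[]
    for p,u in((pa,ua),(pb,ub)):
        o,d=ray(p,u);M=np.eye(3)-np.outer(d,d);A.append(M);b.append(M@o)
    X=np.linalg.solve(A[0]+A[1],b[0]+b[1])
    e=[np.linalg.norm(A[i]@X-b[i]) for i in (0,1)]
    return X,e
def lidpt(P,th):  # point in case coords attached to lid rotates about hinge along y at (0,z0)
    P=np.array(P,float); c,s=np.cos(th),np.sin(th); hz=0.
    x,z=P[...,0],P[...,2]-hz
    return np.stack([c*x+s*z,P[...,1],-s*x+c*z+hz],-1)
def latch(lev,bang):
    """case coords: pivot, tipface, bail origin, bar, tab. bang = absolute elevation of bail x above case +x? given as angle of bail x dir from -x axis, rotating up"""
    piv=np.array([-18,0,170.])
    u=np.array([-np.cos(lev),0,np.sin(lev)]); n=np.array([np.sin(lev),0,np.cos(lev)])
    a=np.radians(6); o=piv+14*(np.cos(a)*u-np.sin(a)*n)
    bx=np.array([np.cos(bang),0,np.sin(bang)]); bz=np.array([-np.sin(bang),0,np.cos(bang)])
    return dict(piv=piv,tip=piv+50*u+7*n,end=piv+60*u+7*n,o=o,bar=o+60*bx,tab=o+68.3*bx+18*bz,tabtop=o+68.3*bx+26*bz,u=u,n=n,bx=bx,bz=bz)
def toW(q,P): return np.atleast_2d(P)@Rz(q[2]).T+[q[0],q[1],0]
E
python3 - <<'E'
from h import *
from cell import eyes
import pickle
S=eyes.read_camera("side");T=eyes.read_camera("top")
pickle.dump((S,T),open("st0.pkl","wb"))
tc=lambda x,y:(x/3.5+170-.0,y/3.5+130)
sc=lambda x,y:(x/3.1+180,y/3.1+140)
# top-face outer corners base: (-85,±130,160); lid (60,±130,160) opened .033
B=np.array([[-85,130,160],[-85,-130,160]]);L=lidpt([[60,130,160],[60,-130,160]],.033)
obsT=np.array([tc(188,345),tc(540,462),tc(250,156),tc(597,262)])
obsS=np.array([sc(147,268),sc(345,285)])  # near -y corners: base, lid
def res(q):
    r=(proj(T,toW(q,np.r_[B,L]))-obsT).ravel()
    return np.r_[r,(proj(S,toW(q,np.r_[B[1:],L[1:]]))-obsS).ravel()]
r=least_squares(res,[450,70,-.27]);print(r.x,r.fun.round(1))
r2=least_squares(lambda q:res(q)[:8],[450,70,-.27]);print(r2.x,r2.fun.round(1))
for n,p in(("side",S),("top",T)):
    x,y=(255,160) if n=="side" else (255,180)
    cv2.imwrite(f"pics/{n}1z.png",cv2.resize(p["image"][y:y+45,x:x+60,::-1],None,fx=13,fy=13,interpolation=cv2.INTER_CUBIC))
E
```

```text
[ 5.62822356e+02  5.38581199e+01 -3.32400301e-01] [-1.3  1.2 -1.  -0.4  0.  -1.6 -0.2 -1.1 -1.6  2.   0.4  1.6]
[ 5.61620364e+02  5.22986479e+01 -3.34596172e-01] [-0.7  1.5 -0.5  0.2  0.7 -1.2  0.5 -0.5]
```

View pics/side1z.png

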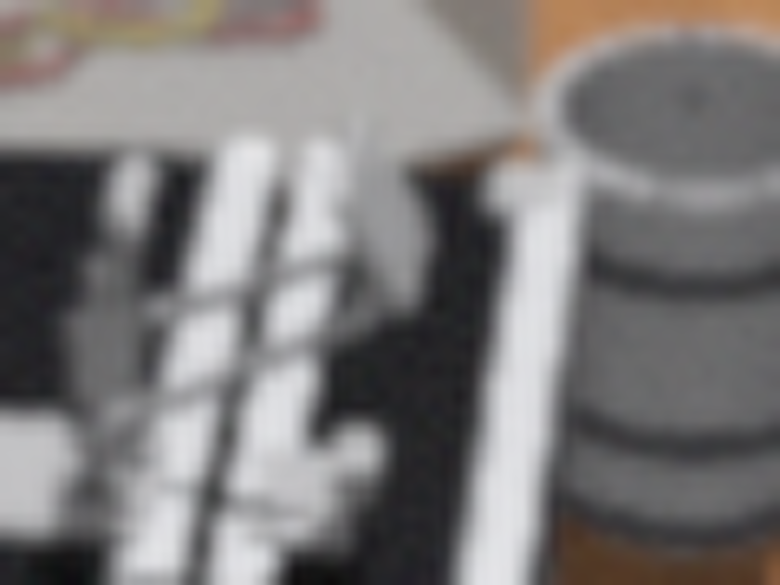

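View pics/top1z.png

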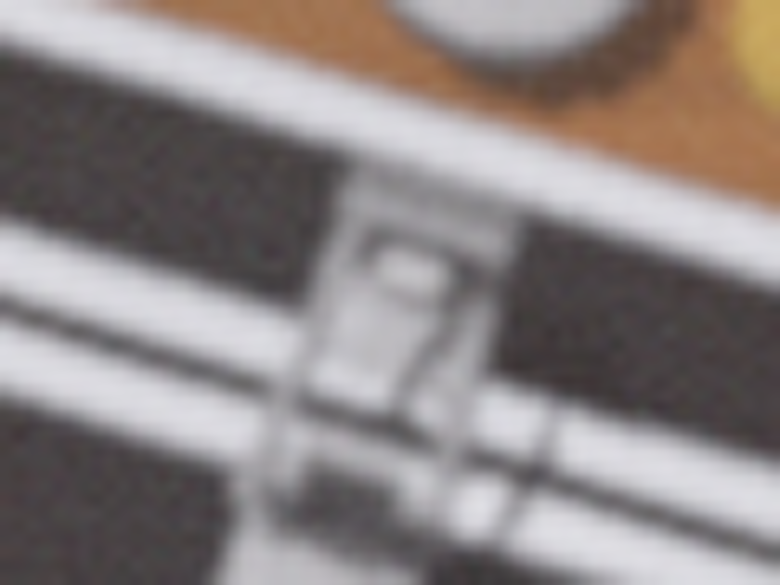

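```bash
cat >> h.py <<'E'
def lines(q,lev,bang,lid=.033):
    k=latch(lev,bang); Y=lambda y:np.array([0,y,0.])
    out=[]
    # base top outline, lid outline
    b=[[-85,-130,160],[-85,130,160],[0,130,160],[0,-130,160],[-85,-130,160]]
    l=lidpt([[0,-130,160],[0,130,160],[60,130,160],[60,-130,160],[0,-130,160]],lid)
    out+=[(np.array(b,float),(0,255,255)),(l,(0,255,0))]
    p=k["piv"];u,n=k["u"],k["n"]
    lev_=[p+7*n+Y(10),p+60*u+7*n+Y(10),p+60*u+7*n-Y(10),p+7*n-Y(10)]; out.append((np.array(lev_),(255,0,0)))
    bl=[k["o"]+Y(18),k["bar"]+Y(12.5),k["bar"]-Y(12.5),k["o"]-Y(18)]; out.append((np.array(bl),(0,0,255)))
    t0=k["bar"]+8.3*k["bx"];tb=[t0+Y(16),k["tabtop"]+Y(16),k["tabtop"]-Y(16),t0-Y(16),t0+Y(16)]; out.append((np.array(tb),(255,0,255)))
    return out
def overlay(p,q,lev,bang,x,y,w,h,s,fn,lid=.033,draw=True,extra=[]):
    im=cv2.resize(p["image"][y:y+h,x:x+w,::-1],None,fx=s,fy=s,interpolation=cv2.INTER_CUBIC)
    for P,c in (lines(q,lev,bang,lid)+extra if draw else extra):
        uv=(proj(p,toW(q,P))-[x,y]+.5)*s-.5
        cv2.polylines(im,[np.round(uv).astype(int)],False,c,1,cv2.LINE_AA)
    cv2.imwrite(fn,im)
E
python3 - <<'E'
from h import *
import pickle
S,T=pickle.load(open("st0.pkl","rb"))
q=[562.2,53,-.333]
for lev,b in ((1.55,.25),):
    overlay(S,q,lev,b,230,155,75,75,8,f"pics/o_s.png"); overlay(T,q,lev,b,235,170,100,75,8,"pics/o_t.png")
E
```

```text
(no output)
```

View pics/o_s.png

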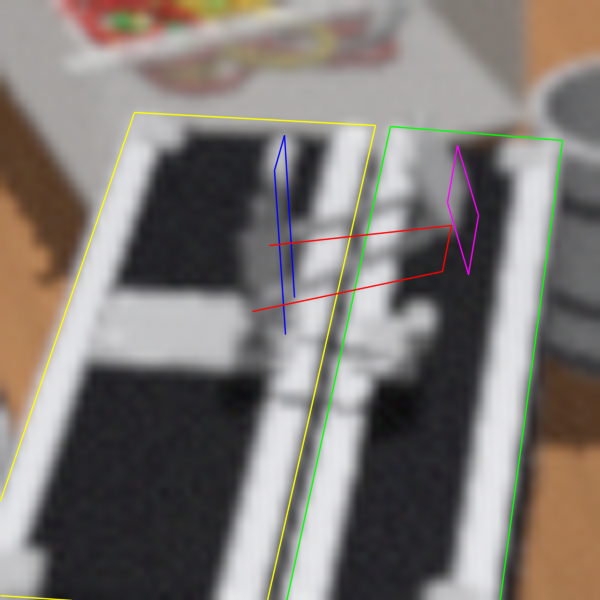

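View pics/o_t.png

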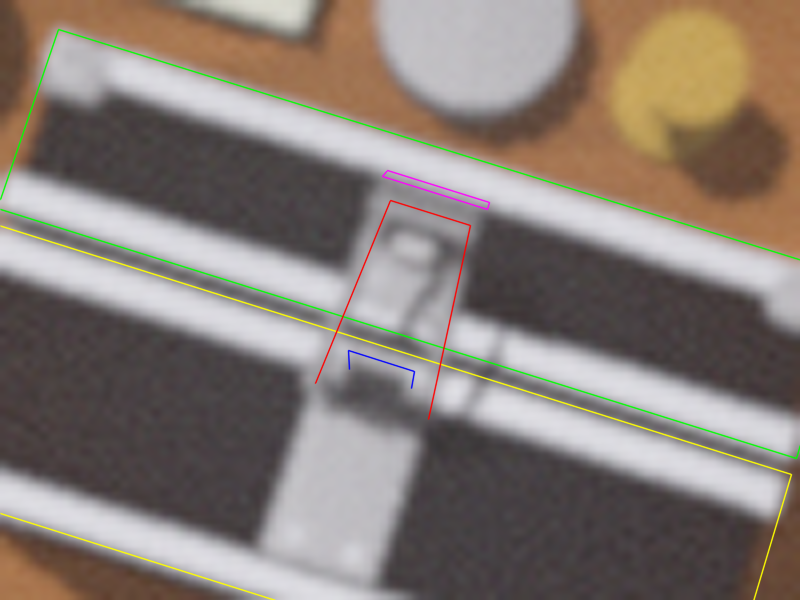

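Run:
```python
from h import *
import pickle
S,T=pickle.load(open("st0.pkl","rb"))
q=[562.2,53,-.333]
overlay(T,q,1,1,219,172,122,92,6.5,"pics/p_t.png",draw=False)
overlay(S,q,1,1,222,165,84,120,5,"pics/p_s.png",draw=False)
```

```text
(no output)
```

View pics/p_t.png

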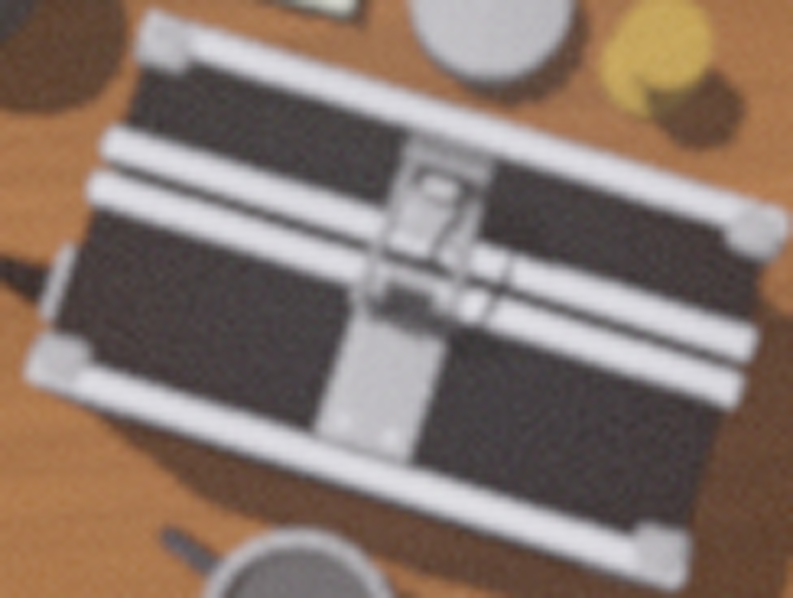

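View pics/p_s.png

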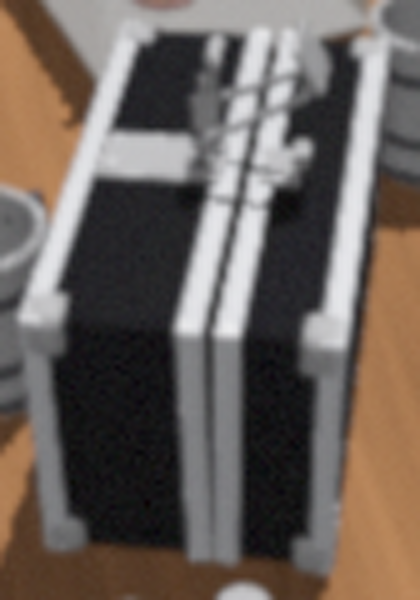

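Run:
```python
from h import *
import pickle
S,T=pickle.load(open("st0.pkl","rb"))
t=lambda x,y:((x+.5)/6.5-.5+219,(y+.5)/6.5-.5+172)
s=lambda x,y:((x+.5)/5-.5+222,(y+.5)/5-.5+165)
th=.033
C=lambda P,lid=0:np.array(lidpt(P,th)) if lid else np.array(P,float)
pts=[C([-85,130,160]),C([-85,-130,160]),C([60,130,160],1),C([60,-130,160],1),C([2.6,130,160]),C([2.6,-130,160])]
oT=np.array([t(25,375),t(685,588),t(148,12),t(789,215),t(96,162),t(750,367)])
pS=[C([-85,-130,160]),C([60,-130,160],1),C([0,-130,160]),C([0,-130,160],1),C([2.6,130,160]),C([-85,130,160]),C([60,130,160],1)]
oS=np.array([s(20,325),s(350,345),s(206,330),s(216,332),s(276,30),s(125,24),s(390,36)])
def res(v):
    a=(proj(T,toW(v[:3],pts))+v[3:5]-oT).ravel();b=(proj(S,toW(v[:3],pS))+v[5:7]-oS).ravel()
    return np.r_[a,b,v[3:]/.7]
r=least_squares(res,[562,53,-.33,0,0,0,0]);print(r.x);print(r.fun[:12].reshape(-1,2).round(1).tolist());print(r.fun[12:26].reshape(-1,2).round(1).tolist())
np.save("v.npy",r.x)
f=least_squares(lambda v:res(np.r_[v,0,0,0,0])[:26],[562,53,-.33]);print(f.x, f.fun.round(1))
# shifted overlay
v=r.x
for p,d in((T,v[3:5]),(S,v[5:7])): p["cx"]+=d[0];p["cy"]+=d[1]
overlay(T,v[:3],1.55,.35,255,180,60,50,12,"pics/q_t.png");overlay(S,v[:3],1.5,.35,255,160,45,50,12,"pics/q_s.png")
```

```text
[ 5.62138904e+02  5.35969609e+01 -3.32105550e-01 -1.42795760e-02
  4.77209478e-02  3.09121536e-02  1.72482098e-01]
[[0.1, 0.8], [-0.6, -0.1], [0.2, -0.1], [0.5, -0.6], [0.3, 0.1], [-0.4, -0.2]]
[[-0.0, -0.8], [-0.1, 0.3], [-0.2, 0.6], [0.1, 0.4], [0.4, -0.3], [-0.4, -0.8], [0.1, 0.3]]
[ 5.62080710e+02  5.34057644e+01 -3.31997205e-01] [ 0.2  0.8 -0.5 -0.2  0.3 -0.1  0.6 -0.7  0.4  0.1 -0.3 -0.2 -0.  -0.9
 -0.2  0.2 -0.2  0.5  0.1  0.3  0.4 -0.5 -0.4 -0.9  0.1  0.1]
```

View pics/q_t.png

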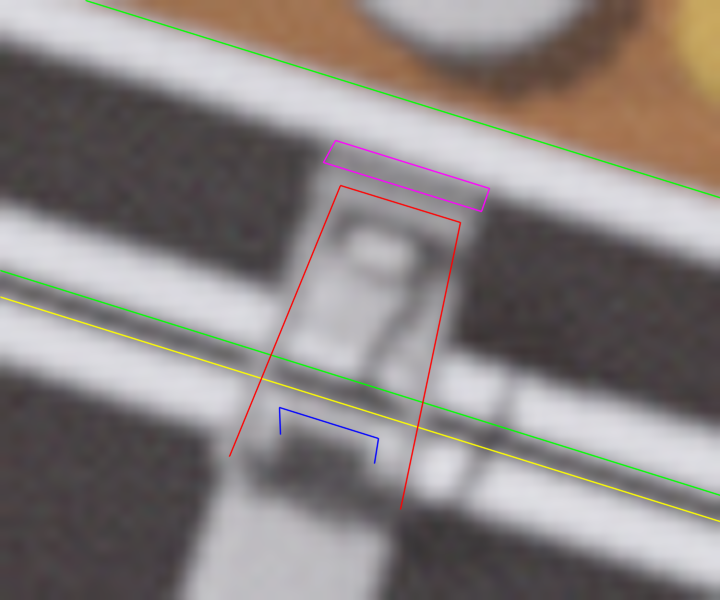

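View pics/q_s.png

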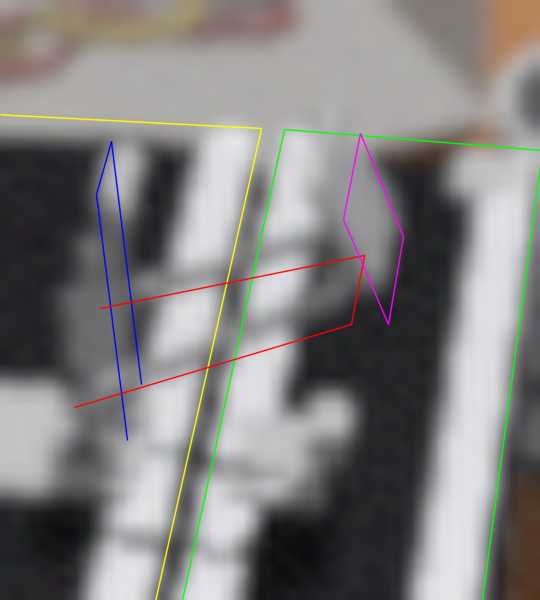

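Run:
```python
from h import *
import pickle
S,T=pickle.load(open("st0.pkl","rb"))
v=np.load("v.npy")
ims=[]
for lev,b in ((1.45,.45),(1.6,.45),(1.5,.55)):
    a=[]
    for p,x,y in((T,262,180),(S,255,160)):
        overlay(p,v[:3],lev,b,x,y,42,45,8,"pics/tmp.png"); a.append(cv2.imread("pics/tmp.png"))
    ims.append(np.vstack(a))
im=np.hstack(ims);print(im.shape); cv2.imwrite("pics/cmp.png",cv2.resize(im,(800,int(im.shape[0]*800/im.shape[1]))))
```

```text
(720, 1008, 3)
```

View pics/cmp.png

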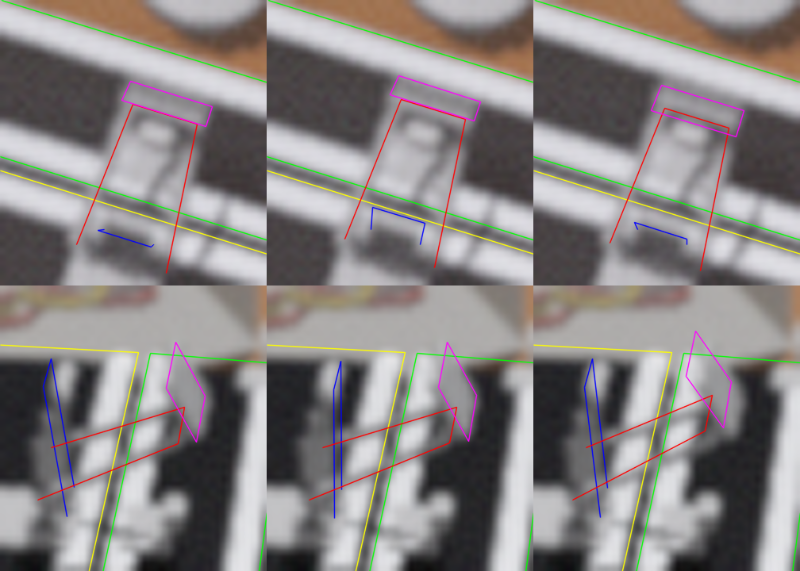

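```bash
cat >> h.py <<'E'
Q=np.array([562.1,53.5,-.332])
def rot_down(y): return np.array([[np.cos(y),np.sin(y),0],[np.sin(y),-np.cos(y),0],[0,0,-1.]]) # cols tool x,y,z
def rel(target,st):
    from scipy.spatial.transform import Rotation as R
    M=R.from_euler("xyz",st["tcp_rot"]).as_matrix()
    return M.T@(np.array(target)-st["eef_pos"])
E
python3 - <<'E'
from h import *
from cell import env
for lev,b in((1.57,.43),(1.57,-.36),(1.3,-.36)):
    k=latch(lev,b); print(lev,b,{n:(k[n].round(1).tolist(),toW(Q,k[n])[0].round(1).tolist()) for n in("o","bar","tab","tabtop","end")})
st=env.state()
k=latch(1.57,.43); t=toW(Q,k["tab"])[0]; print(rel([t[0],t[1],330],st))
E
```

```text
1.57 0.43 {'o': ([-19.5, 0.0, 183.9], [543.7, 59.8, 183.9]), 'bar': ([35.1, 0.0, 208.9], [595.2, 42.1, 208.9]), 'tab': ([35.1, 0.0, 228.8], [595.3, 42.1, 228.8]), 'tabtop': ([31.8, 0.0, 236.0], [592.1, 43.1, 236.0]), 'end': ([-11.0, 0.0, 230.0], [551.7, 57.1, 230.0])}
1.57 -0.36 {'o': ([-19.5, 0.0, 183.9], [543.7, 59.8, 183.9]), 'bar': ([36.7, 0.0, 162.8], [596.8, 41.5, 162.8]), 'tab': ([50.8, 0.0, 176.7], [610.1, 36.9, 176.7]), 'tabtop': ([53.6, 0.0, 184.2], [612.8, 36.0, 184.2]), 'end': ([-11.0, 0.0, 230.0], [551.7, 57.1, 230.0])}
1.3 -0.36 {'o': ([-23.1, 0.0, 183.0], [540.2, 61.0, 183.0]), 'bar': ([33.0, 0.0, 161.9], [593.3, 42.7, 161.9]), 'tab': ([47.1, 0.0, 175.8], [606.7, 38.1, 175.8]), 'tabtop': ([49.9, 0.0, 183.3], [609.3, 37.2, 183.3]), 'end': ([-27.3, 0.0, 229.7], [536.3, 62.4, 229.7])}
[ 563.88931661 -429.80297952 -115.35710465]
```

Call:
send_rows(
  plan="0 0 -40 0 60; 0 0 -45 0 60; 0 0 -40 0 60; 0 0 0 0 60",
)

```text
t: 1.8
eef_pos: [245.5, -574.4, 342.9]
tcp_rot: [-3.138, -0.0, 0.404]
ft_force: [-0.4, -0.5, -0.8]
opening: 0.723
```

Call:
send_rows(
  plan="0 0 0 0.148 60; 0 0 0 0.148 60; 0 0 0 0.148 60; 0 0 0 0.148 60; 0 0 0 0.148 60; 0 0 0 0 60",
)

```text
t: 2.4
eef_pos: [245.3, -573.9, 341.8]
tcp_rot: [-3.139, 0.002, -0.352]
ft_force: [0.2, 0.8, 0.1]
opening: 0.63
```

Run:
```python
from h import *
from cell import env
st=env.state(); print(st["tcp_rot"],st["joints"])
k=latch(1.57,.43); t=toW(Q,k["tab"])[0]; print(rel([t[0],t[1],330],st))
```

```text
[-3.13926399e+00  1.79419626e-03 -3.51614112e-01] [-1.27260897e+00  3.97697215e-01  1.37344629e+00 -2.00249567e-05
  1.37338877e+00  6.49807510e-01]
[ 116.41462363 -698.7913829    13.22614413]
```

Call:
send_rows(
  plan="7 -42 0 -0.02 60; 7 -42 0 0 60; 7 -42 0 0 60; 7 -42 0 0 60; 7 -42 0 0 60; 7 -42 0 0 60; 7 -42 0 0 60; 7 -42 0 0 60",
)

```text
t: 3.2
eef_pos: [405.6, -264.8, 338.3]
tcp_rot: [-3.137, 0.004, -0.299]
ft_force: [-0.3, -0.4, 0.2]
opening: 0.632
```

Call:
send_rows(
  plan="7 -42 0 0 60; 7 -42 0 0 60; 7 -42 0 0 60; 7 -42 0 0 60; 7 -40 0 0 60; 7 -40 0 0 60; 0 0 0 0 60",
)

```text
t: 3.9
eef_pos: [519.5, -24.5, 338.2]
tcp_rot: [-3.136, 0.004, -0.26]
ft_force: [-0.2, -0.7, -0.2]
opening: 0.632
```

```bash
cat > where.py <<'E'
from h import *
from cell import env
import sys
st=env.state(); print(st["t"],st["eef_pos"].round(1),st["tcp_rot"].round(3),st["joints"].round(2),st["ft_force"].round(2),st["moment"].round(2),st["opening"]*95.1)
c=Rz(-Q[2])@(st["eef_pos"]-[Q[0],Q[1],0]); print("TCP in case",c.round(1))
E
python3 where.py
python3 - <<'E'
from h import *
from cell import env
st=env.state()
k=latch(1.57,.43); t=toW(Q,k["tab"])[0]; print(rel([t[0],t[1],330],st))
E
```

```text
3.9 [519.5 -24.5 338.2] [-3.136  0.004 -0.26 ] [-0.18  0.23  1.63  0.01  1.29  1.65] [-0.2  -0.68 -0.17] [ 0.05  0.08 -0.01] 60.066215034076535
TCP in case [-14.8 -87.6 338.2]
[ 56.09106521 -83.78808139   8.46165667]
```

Call:
send_rows(
  plan="20 -28 0 0.036 60; 20 -28 0 0.036 60; 16 -28 0 0 60; 0 0 0 0 60; 0 0 0 0 60",
)

```text
t: 4.4
eef_pos: [599.0, 41.5, 336.7]
tcp_rot: [-3.138, 0.006, -0.314]
ft_force: [-0.4, -0.7, 0.2]
opening: 0.63
```

```bash
python3 where.py
python3 - <<'E'
from h import *
from cell import eyes
v=np.load("v.npy")
for n,x,y in(("side",240,120),("top",250,150)):
    p=eyes.read_camera(n); overlay(p,Q,1.57,.43,x,y,75,75,8,f"pics/a_{n}.png",draw=False)
E
```

```text
4.4 [599.   41.5 336.7] [-3.138  0.006 -0.314] [-0.04  0.36  1.44  0.01  1.34  1.84] [-0.38 -0.69  0.22] [0.06 0.01 0.01] 59.893473653632725
TCP in case [ 38.8   0.7 336.7]
```

View pics/a_side.png

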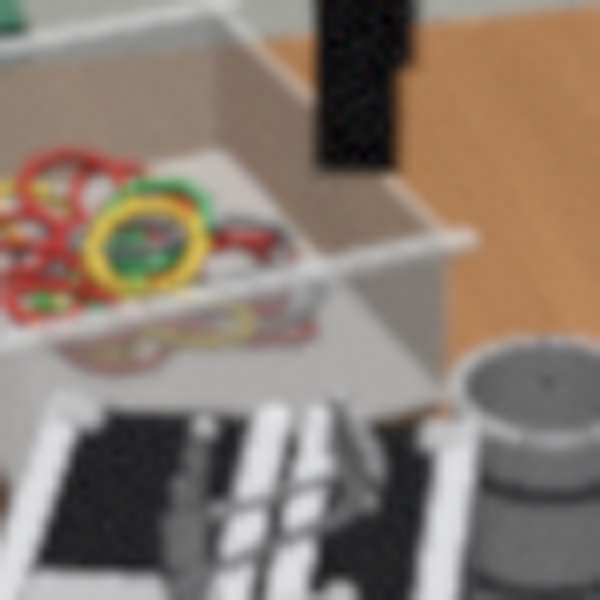

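Call:
send_rows(
  plan="-4 0.7 30 0.018 60; 0 0 30 0 60; 0 0 25 0 60; 0 0 15 0 60; 0 0 0 0 60; 0 0 0 0 60",
)

```text
t: 5.1
eef_pos: [591.2, 36.8, 237.4]
tcp_rot: [-3.137, 0.001, -0.334]
ft_force: [0.2, -0.5, 0.7]
opening: 0.632
```

```bash
python3 where.py
python3 - <<'E'
from h import *
from cell import eyes
v=np.load("v.npy")
for n,x,y in(("side",240,140),("top",250,170)):
    p=eyes.read_camera(n); overlay(p,Q,1.57,.43,x,y,75,65,8,f"pics/b_{n}.png",draw=False)
E
```

```text
5.1 [591.2  36.8 237.4] [-3.137e+00  1.000e-03 -3.340e-01] [-0.05  0.42  1.61  0.01  1.11  1.85] [ 0.19 -0.45  0.73] [ 0.05 -0.01 -0.01] 60.07118274398968
TCP in case [ 33.   -6.3 237.4]
```

View pics/b_side.png

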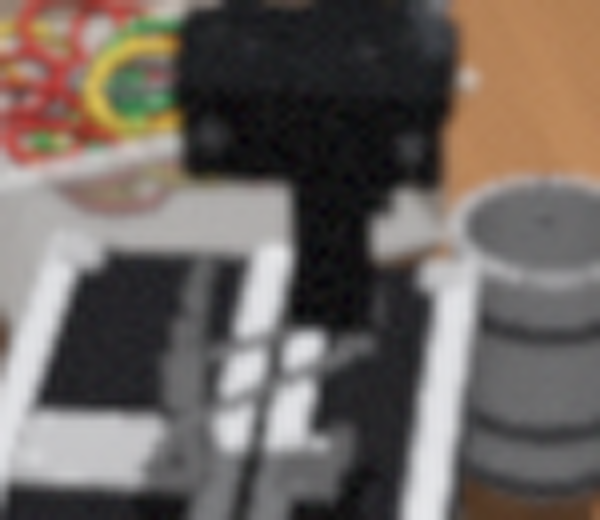

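View pics/b_top.png

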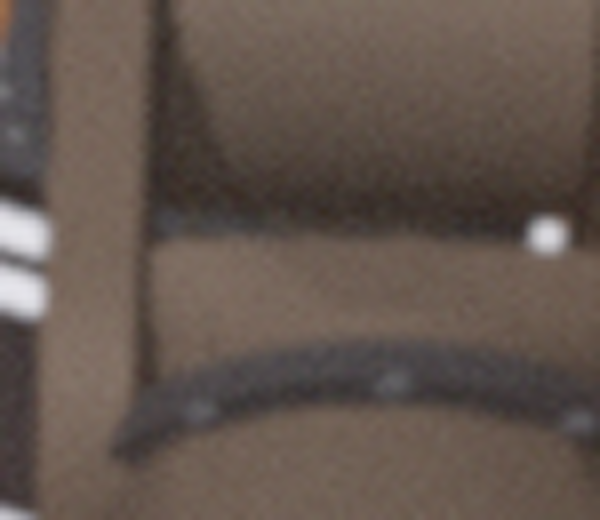

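Call:
send_rows(
  plan="1 -6 0 0 60; 0 0 0 0 60; 0.5 0 9 0 60; 0 0 9 0 60; 0 0 0 0 60",
)

```text
t: 5.7
eef_pos: [595.9, 42.7, 220.6]
tcp_rot: [-3.135, -0.004, -0.334]
ft_force: [-0.1, 0.5, -0.0]
opening: 0.631
```

```bash
python3 where.py
```

```text
5.7 [595.9  42.7 220.6] [-3.135 -0.004 -0.334] [-0.04  0.44  1.63  0.01  1.07  1.86] [-0.07  0.53 -0.01] [0.08 0.02 0.01] 60.03786629509434
TCP in case [ 35.5   0.8 220.6]
```

Call:
send_rows(
  plan="0 0 0 0 42; 0 0 0 0 38; 0 0 0 0 36; 0 0 0 0 36; 0 0 0 0 35; 0 0 0 0 34; 0 0 0 0 34",
)

```text
t: 6.4
eef_pos: [596.0, 42.7, 220.6]
tcp_rot: [-3.135, -0.004, -0.334]
ft_force: [0.3, -0.5, 1.1]
opening: 0.359
```

Call:
send_rows(
  plan="0 0 0 0 33; 0 0 0 0 32.5; 0 0 0 0 32.5",
)

```text
t: 6.7
eef_pos: [595.9, 42.3, 220.7]
tcp_rot: [-3.136, -0.004, -0.334]
ft_force: [-0.8, -1.0, -0.7]
opening: 0.338
```

```bash
python3 where.py
python3 - <<'E'
from h import *
from cell import eyes
v=np.load("v.npy")
for n,x,y in(("side",240,140),):
    p=eyes.read_camera(n); overlay(p,Q,1.57,.43,x,y,75,65,8,f"pics/c_{n}.png",draw=False)
E
```

```text
6.7 [595.9  42.3 220.7] [-3.136 -0.004 -0.334] [-0.04  0.44  1.63  0.    1.07  1.86] [-0.79 -0.99 -0.68] [-0.16  0.12 -0.05] 32.1705118130064
TCP in case [ 35.6   0.4 220.7]
```

View pics/c_side.png

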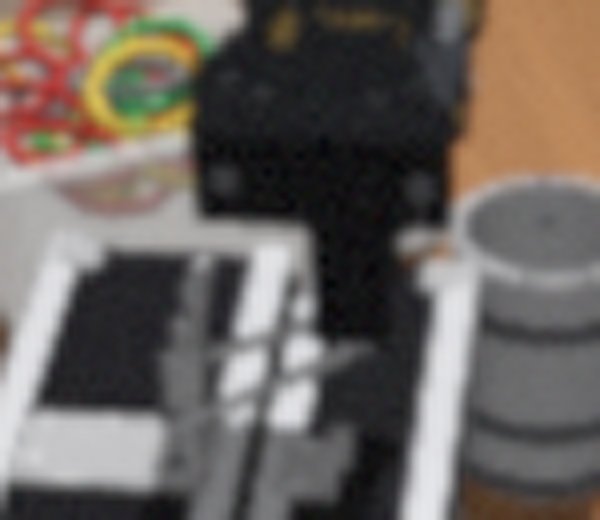

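Call:
send_rows(
  plan="0 0 0 0 31; 0 0 0 0 30; 0 0 0 0 28; 0 0 0 0 26",
)

```text
t: 7.15
eef_pos: [595.8, 42.1, 220.6]
tcp_rot: [-3.136, -0.003, -0.334]
ft_force: [-0.9, -1.5, 0.1]
opening: 0.331
```

```bash
python3 where.py
```

```text
7.15 [595.8  42.1 220.6] [-3.136e+00 -3.000e-03 -3.340e-01] [-0.04  0.44  1.63  0.    1.07  1.86] [-0.9  -1.47  0.13] [-0.21  0.1  -0.05] 31.52207543026333
TCP in case [ 35.6   0.3 220.6]
```

Run:
```python
import numpy as np
b=np.arange(.43,-.42,-.1)
for i,x in enumerate(b):
    ox=-19.5+.5*i; print(round(x,2),(ox+70.6*np.cos(x+.258)).round(1),(183.9+70.6*np.sin(x+.258)).round(1),"bar",(ox+60*np.cos(x)).round(1),(183.9+60*np.sin(x)).round(1))
```

```text
0.43 35.0 228.7 bar 35.0 208.9
0.33 39.7 223.1 bar 37.8 203.3
0.23 43.9 217.0 bar 39.9 197.6
0.13 47.4 210.6 bar 41.5 191.7
0.03 50.2 204.0 bar 42.5 185.7
-0.07 52.4 197.1 bar 42.9 179.7
-0.17 53.8 190.1 bar 42.6 173.7
-0.27 54.6 183.1 bar 41.8 167.9
-0.37 54.7 176.0 bar 40.4 162.2
```

Call:
send_rows(
  plan="4.5 0 5.5 0 26; 4.5 0 6 0 26; 3.5 0 6 0 26; 0 0 0 0 26",
)

```text
t: 7.55
eef_pos: [608.3, 37.7, 201.8]
tcp_rot: [-3.137, -0.002, -0.334]
ft_force: [-1.3, -2.2, 3.4]
opening: 0.331
```

```bash
python3 where.py
```

```text
7.55 [608.3  37.7 201.8] [-3.137e+00 -2.000e-03 -3.340e-01] [-0.05  0.48  1.62  0.    1.04  1.85] [-1.3  -2.18  3.38] [-0.04  0.47 -0.  ] 31.490313453750222
TCP in case [4.880e+01 2.000e-01 2.018e+02]
```

Call:
send_rows(
  plan="2.3 0 6 0 26; 2 0 6.5 0 26; 0 0 0 0 26",
)

```text
t: 7.85
eef_pos: [613.1, 36.1, 188.1]
tcp_rot: [-3.137, -0.003, -0.334]
ft_force: [-0.5, -1.5, 3.2]
opening: 0.333
```

```bash
python3 where.py;  python3 - <<'E'
from h import *
from cell import eyes
p=eyes.read_camera("side"); overlay(p,Q,1.6,-.1,240,140,75,65,8,"pics/d_side.png",draw=False)
E
```

```text
7.85 [613.1  36.1 188.1] [-3.137e+00 -3.000e-03 -3.340e-01] [-0.05  0.5   1.62  0.    1.02  1.85] [-0.5  -1.54  3.21] [-0.16  0.37  0.01] 31.651646392377042
TCP in case [5.390e+01 1.000e-01 1.881e+02]
```

View pics/d_side.png

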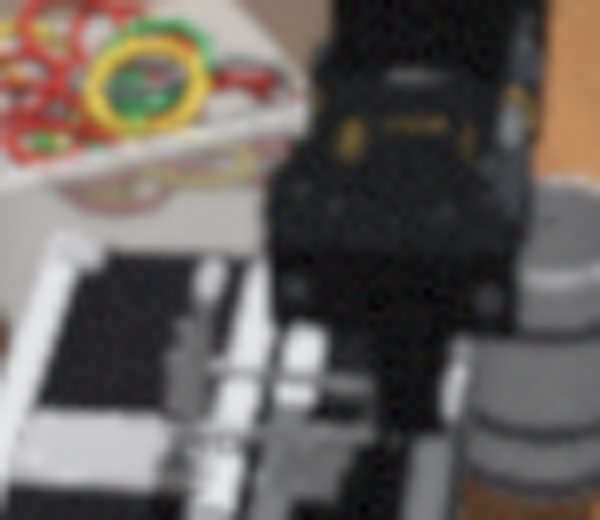

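Run:
```python
from h import *
from cell import eyes
p=eyes.read_camera("side")
ex=[]
for y in(-8,8):
    ex.append((np.array([[30.5,y,160],[30.5,y,171.5],[34,y,171.5],[34,y,167.5],[30.5,y,167.5]]),(0,200,255)))
overlay(p,Q,1.65,-.06,255,160,50,45,14,"pics/d2_side.png",extra=ex)
overlay(p,Q,1.65,-.06,255,160,50,45,14,"pics/d3_side.png",draw=False)
```

```text
(no output)
```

View pics/d2_side.png

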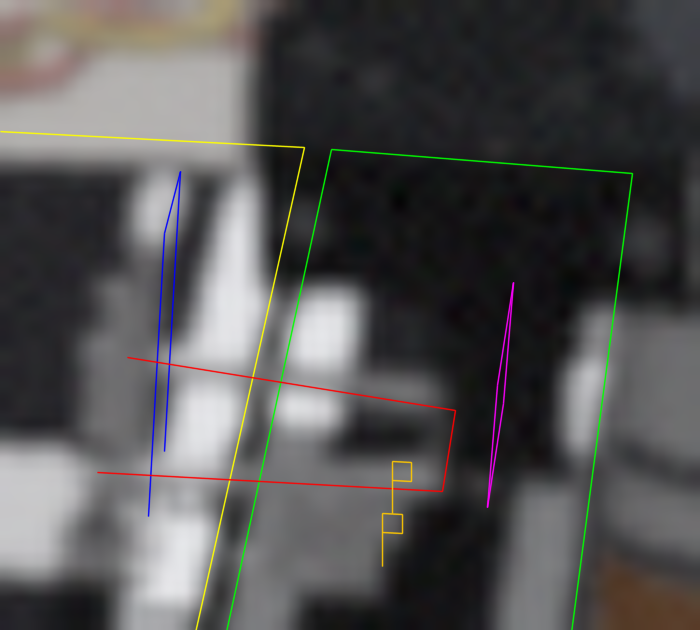

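View pics/d3_side.png

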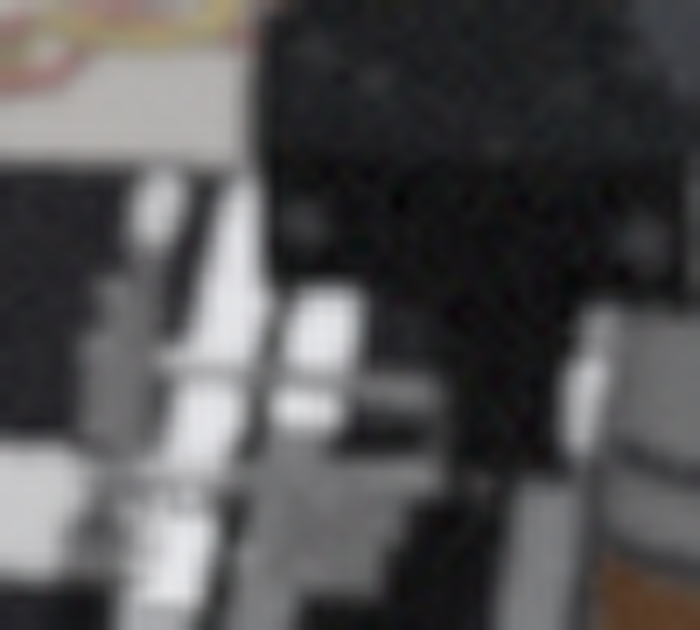

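Call:
send_rows(
  plan="1.2 0 6 0 26; 0.5 0 5 0 26; 0 0 0 0 26",
)

```text
t: 8.25
eef_pos: [614.9, 35.5, 177.5]
tcp_rot: [-3.137, -0.004, -0.334]
ft_force: [0.6, -2.1, 2.5]
opening: 0.331
```

```bash
python3 where.py
```

```text
8.25 [614.9  35.5 177.5] [-3.137 -0.004 -0.334] [-0.05  0.51  1.63  0.    0.99  1.85] [ 0.64 -2.06  2.49] [-0.25  0.37 -0.  ] 31.459783170447345
TCP in case [ 55.8   0.2 177.5]
```

Call:
send_rows(
  plan="0.3 0 3 0 26; 0.2 0 2.5 0 26; 0 0 0 0 26",
)

```text
t: 8.55
eef_pos: [615.4, 35.4, 171.6]
tcp_rot: [-3.137, -0.004, -0.334]
ft_force: [-0.6, -2.1, 3.3]
opening: 0.333
```

Call:
send_rows(
  plan="0 0 1.5 0 26; 0 0 0 0 26",
)

```text
t: 8.75
eef_pos: [615.4, 35.4, 170.1]
tcp_rot: [-3.137, -0.004, -0.334]
ft_force: [-2.5, -1.2, 3.5]
opening: 0.331
```

```bash
python3 where.py;  python3 - <<'E'
from h import *
from cell import eyes
p=eyes.read_camera("side")
overlay(p,Q,1.65,-.06,255,160,50,45,14,"pics/e_side.png",draw=False)
E
```

```text
8.75 [615.4  35.4 170.1] [-3.137 -0.004 -0.334] [-0.05  0.52  1.63  0.    0.98  1.85] [-2.5  -1.2   3.49] [-0.32  0.46  0.09] 31.506450432279163
TCP in case [ 56.3   0.2 170.1]
```

View pics/e_side.png

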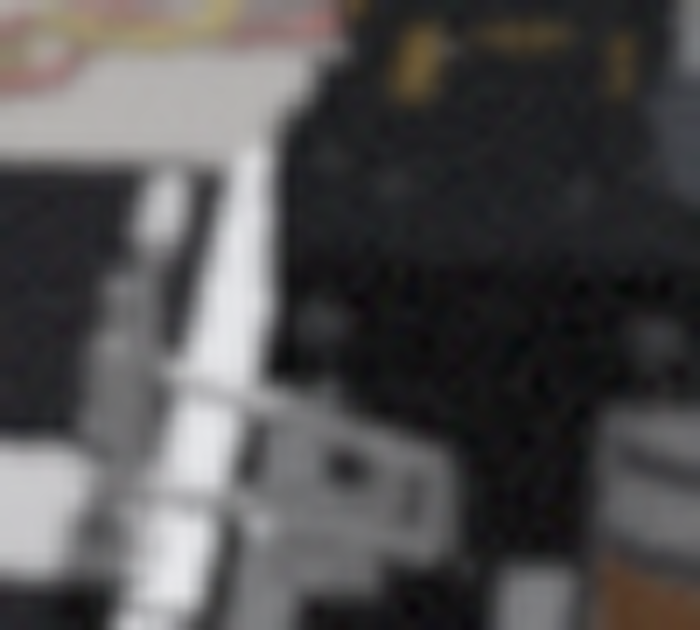

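Call:
send_rows(
  plan="0 0 1.2 0 26; 0 0 0 0 26",
)

```text
t: 9.0
eef_pos: [615.4, 35.4, 169.1]
tcp_rot: [-3.137, -0.004, -0.334]
ft_force: [-1.1, -1.7, 4.7]
opening: 0.332
```

Call:
send_rows(
  plan="0 0 1.2 0 26; 0 0 0 0 26",
)

```text
t: 9.2
eef_pos: [615.4, 35.4, 167.8]
tcp_rot: [-3.137, -0.004, -0.334]
ft_force: [-0.5, -2.4, 3.5]
opening: 0.325
```

Call:
send_rows(
  plan="0 0 1 0 26; 0 0 0 0 26",
)

```text
t: 9.4
eef_pos: [615.4, 35.4, 166.7]
tcp_rot: [-3.137, -0.004, -0.334]
ft_force: [-0.4, -1.6, 3.4]
opening: 0.332
```

Call:
send_rows(
  plan="0 0 1 0 26; 0 0 0 0 26",
)

```text
t: 9.6
eef_pos: [615.4, 35.4, 165.6]
tcp_rot: [-3.137, -0.004, -0.334]
ft_force: [-0.9, -1.7, 3.1]
opening: 0.332
```

Call:
send_rows(
  plan="0 0 1 0 26; 0 0 0 0 26",
)

```text
t: 9.8
eef_pos: [615.3, 35.4, 164.6]
tcp_rot: [-3.137, -0.004, -0.334]
ft_force: [-0.8, -2.2, 4.0]
opening: 0.335
```

```bash
python3 where.py;  python3 - <<'E'
from h import *
from cell import eyes
p=eyes.read_camera("side")
overlay(p,Q,1.65,-.06,255,160,50,45,14,"pics/f_side.png",draw=False)
E
```

```text
9.8 [615.3  35.4 164.6] [-3.137 -0.004 -0.334] [-0.05  0.53  1.64  0.    0.97  1.85] [-0.81 -2.22  3.98] [-0.26  0.49  0.04] 31.858447647145745
TCP in case [ 56.2   0.2 164.6]
```

View pics/f_side.png

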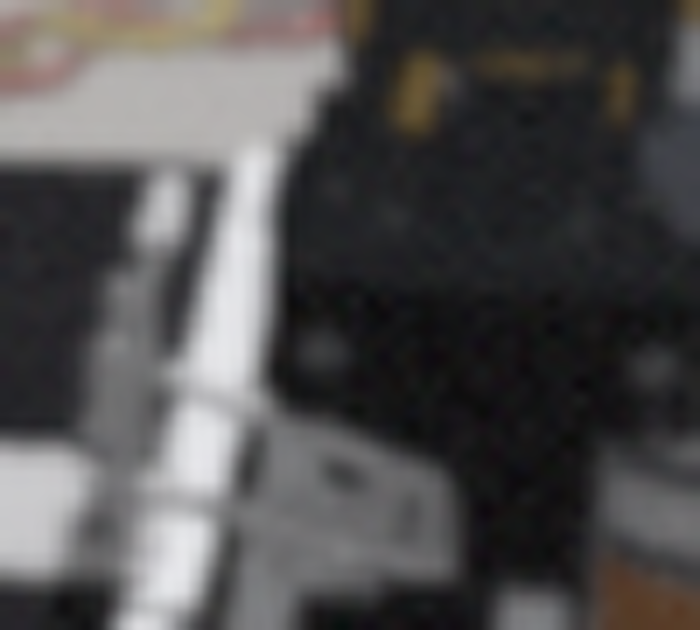

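Call:
send_rows(
  plan="0 0 1 0 26; 0 0 0 0 26",
)

```text
t: 10.05
eef_pos: [615.4, 35.4, 163.7]
tcp_rot: [-3.136, -0.004, -0.334]
ft_force: [-1.4, -2.3, 4.3]
opening: 0.332
```

Call:
send_rows(
  plan="0 0 1 0 26; 0 0 0 0 26",
)

```text
t: 10.25
eef_pos: [615.6, 35.3, 163.3]
tcp_rot: [-3.136, -0.005, -0.334]
ft_force: [-1.6, -1.3, 3.7]
opening: 0.33
```

Call:
send_rows(
  plan="0 0 1 0 26; 0 0 0 0 26",
)

```text
t: 10.45
eef_pos: [615.8, 35.3, 163.2]
tcp_rot: [-3.136, -0.007, -0.333]
ft_force: [-1.9, -3.7, 3.6]
opening: 0.331
```

```bash
python3 where.py;  python3 - <<'E'
from h import *
from cell import eyes
p=eyes.read_camera("side")
ex=[]
for y in(-8,8):
    ex.append((np.array([[30.5,y,160],[30.5,y,171.5],[34,y,171.5],[34,y,167.5],[30.5,y,167.5]]),(0,200,255)))
p["cx"]-=.3;p["cy"]-=1.3
overlay(p,Q,1.65,-.36,255,160,50,45,14,"pics/g_side.png",extra=ex)
E
```

```text
10.45 [615.8  35.3 163.2] [-3.136 -0.007 -0.333] [-0.05  0.53  1.64  0.    0.96  1.85] [-1.9  -3.67  3.63] [-0.26  0.59  0.12] 31.46047235728755
TCP in case [ 56.7   0.3 163.2]
```

View pics/g_side.png

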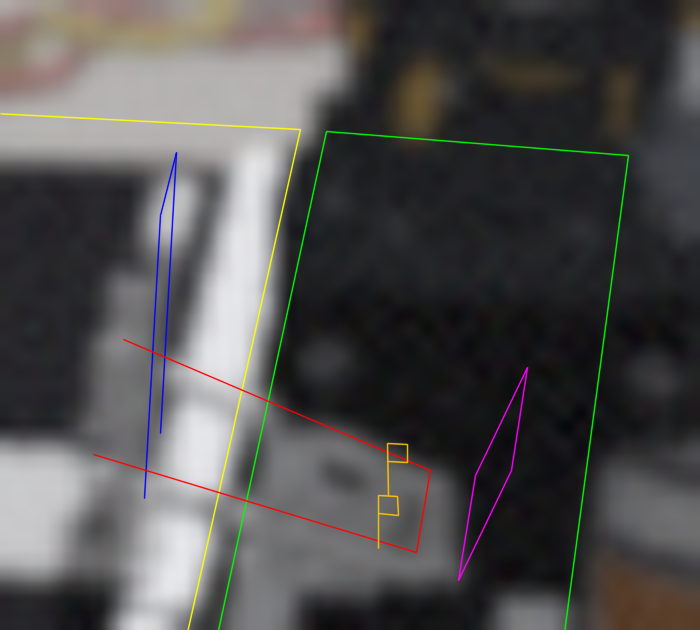

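Call:
send_rows(
  plan="-1.5 0 0.5 0 26; -1.5 0 0.5 0 26",
)

```text
t: 10.7
eef_pos: [615.6, 35.4, 163.1]
tcp_rot: [-3.135, -0.014, -0.333]
ft_force: [3.3, -5.2, 4.0]
opening: 0.329
```

```bash
python3 where.py
```

```text
10.7 [615.6  35.4 163.1] [-3.135 -0.014 -0.333] [-0.05  0.53  1.65  0.    0.95  1.85] [ 3.29 -5.15  3.99] [-0.83 -0.52  0.07] 31.309681716367784
TCP in case [ 56.5   0.3 163.1]
```

Call:
send_rows(
  plan="-3 0 0.3 0 26",
)

```text
t: 10.8
eef_pos: [614.3, 35.9, 163.2]
tcp_rot: [-3.135, -0.018, -0.333]
ft_force: [4.7, -3.7, 3.4]
opening: 0.333
```

```bash
python3 where.py
```

```text
10.8 [614.3  35.9 163.2] [-3.135 -0.018 -0.333] [-0.05  0.52  1.65  0.    0.95  1.85] [ 4.69 -3.73  3.43] [-0.65 -0.56 -0.02] 31.705392800686063
TCP in case [ 55.1   0.4 163.2]
```

Call:
send_rows(
  plan="-3 0 0.3 0 26; -2.5 0 0.3 0 26",
)

```text
t: 11.0
eef_pos: [611.9, 36.8, 163.3]
tcp_rot: [-3.133, -0.025, -0.334]
ft_force: [4.6, -4.3, 5.0]
opening: 0.331
```

```bash
python3 where.py
```

```text
11.0 [611.9  36.8 163.3] [-3.133 -0.025 -0.334] [-0.05  0.52  1.66  0.    0.93  1.86] [ 4.59 -4.3   4.98] [-0.78 -0.46 -0.  ] 31.482912307393505
TCP in case [ 52.5   0.4 163.3]
```

Call:
send_rows(
  plan="-3 0 0.3 0 26; -2.5 0 0.3 0 26",
)

```text
t: 11.2
eef_pos: [610.8, 37.2, 163.7]
tcp_rot: [-3.132, -0.036, -0.334]
ft_force: [10.5, -7.2, 1.8]
opening: 0.33
```

```bash
python3 where.py
python3 - <<'E'
from h import *
from cell import eyes
p=eyes.read_camera("side")
overlay(p,Q,1.65,-.36,255,160,50,45,14,"pics/i_side.png",draw=False)
E
```

```text
11.2 [610.8  37.2 163.7] [-3.132 -0.036 -0.334] [-0.05  0.51  1.67 -0.    0.92  1.86] [10.54 -7.15  1.84] [-1.2  -1.41 -0.07] 31.427068853041625
TCP in case [ 51.4   0.4 163.7]
```

View pics/i_side.png

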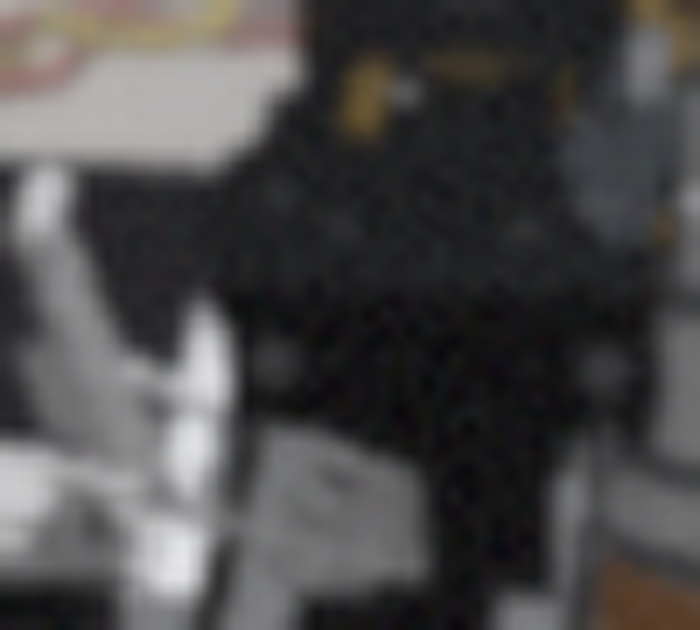

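```bash
python3 where.py
python3 - <<'E'
from h import *
from cell import eyes
p=eyes.read_camera("side")
for b,n in((1.3,"j1"),(1.15,"j2")):
    overlay(p,Q,b,-.36,250,160,50,45,10,f"pics/tmp_{n}.png")
cv2.imwrite("pics/j.png",np.hstack([cv2.imread(f"pics/tmp_{n}.png") for n in("j1","j2")])[:,:800])
E
```

```text
11.25 [610.8  37.2 163.8] [-3.132 -0.036 -0.334] [-0.05  0.51  1.67 -0.    0.92  1.86] [ 8.78 -7.06  1.12] [-1.15 -1.35  0.01] 31.247238460286436
TCP in case [ 51.3   0.5 163.8]
```

View pics/j.png

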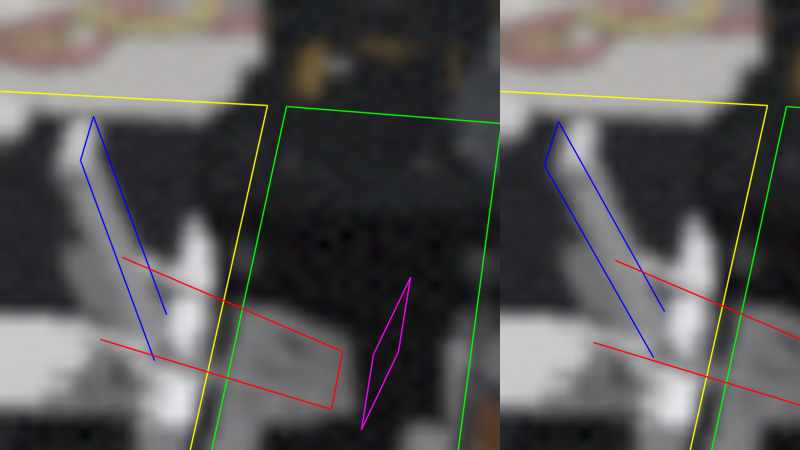

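Call:
send_rows(
  plan="-2 0 0.8 0 26; -2 0 0.8 0 26",
)

```text
t: 11.5
eef_pos: [610.9, 37.2, 163.4]
tcp_rot: [-3.131, -0.046, -0.334]
ft_force: [4.5, -4.4, 7.4]
opening: 0.333
```

```bash
python3 where.py
```

```text
11.5 [610.9  37.2 163.4] [-3.131 -0.046 -0.334] [-0.05  0.51  1.68 -0.    0.9   1.86] [ 4.51 -4.44  7.42] [-0.7  -0.47 -0.08] 31.677565072593588
TCP in case [ 51.4   0.5 163.4]
```

Call:
send_rows(
  plan="-3.2 0 0.5 0 26; -3.2 0 0.5 0 26; -3.2 0 0.5 0 26",
)

```text
t: 11.8
eef_pos: [610.0, 37.5, 164.0]
tcp_rot: [-3.128, -0.067, -0.335]
ft_force: [11.9, -8.1, 0.2]
opening: 0.333
```

```bash
python3 where.py
python3 - <<'E'
from h import *
from cell import eyes
p=eyes.read_camera("side")
overlay(p,Q,1.3,-.36,250,160,55,45,13,"pics/k.png",draw=False)
E
python3 where.py
```

```text
11.8 [610.   37.5 164. ] [-3.128 -0.067 -0.335] [-0.04  0.5   1.7  -0.01  0.88  1.87] [11.93 -8.12  0.18] [-1.4  -1.66 -0.01] 31.666695066032
TCP in case [ 50.5   0.5 164. ]
11.85 [609.9  37.5 164. ] [-3.128 -0.067 -0.335] [-0.04  0.5   1.7  -0.01  0.87  1.87] [10.47 -8.47  1.75] [-1.35 -1.59  0.  ] 31.56750223026014
TCP in case [ 50.4   0.5 164. ]
```

View pics/k.png

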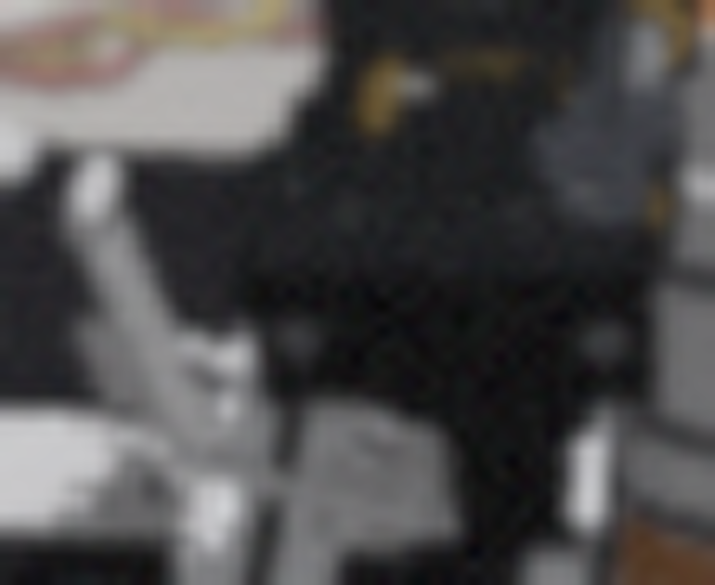

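Call:
send_rows(
  plan="0 0 0 0 26; 0 0 0 0 34; 0 0 0 0 38; 0 0 0 0 44; 0 0 0 0 48; 0 0 0 0 50",
)

```text
t: 12.45
eef_pos: [610.4, 38.3, 162.8]
tcp_rot: [-3.126, -0.067, -0.335]
ft_force: [-1.1, 0.1, 0.3]
opening: 0.516
```

Call:
send_rows(
  plan="0 0 -8 0 50; 0 0 -15 0 50; 0 0 -25 0 50; 0 0 -30 0 50; 0 0 -20 0 40; 0 0 0 0 30",
)

```text
t: 13.05
eef_pos: [602.9, 39.4, 266.0]
tcp_rot: [-3.126, -0.066, -0.335]
ft_force: [0.3, -0.1, -0.6]
opening: 0.408
```

```bash
python3 where.py
python3 - <<'E'
from h import *
from cell import eyes
p=eyes.read_camera("side")
overlay(p,Q,1.3,-.36,250,160,55,45,13,"pics/l.png",draw=False)
E
```

```text
13.05 [602.9  39.4 266. ] [-3.126 -0.066 -0.335] [-0.04  0.39  1.59 -0.    1.09  1.87] [ 0.33 -0.12 -0.59] [ 0.03  0.07 -0.02] 38.782923637780186
TCP in case [ 43.2   0.  266. ]
```

View pics/l.png

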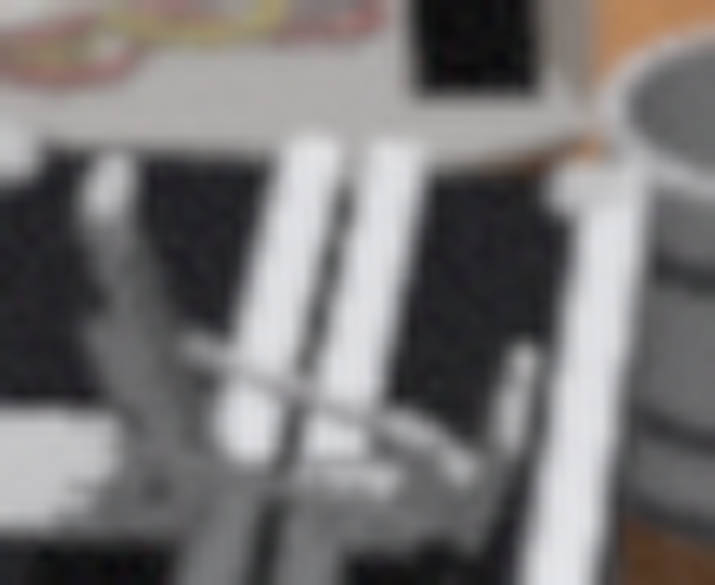

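```bash
cat > go.py <<'E'
from h import *
from cell import env
import sys
st=env.state()
for i in range(1,len(sys.argv),3):
    t=toW(Q,[float(a) for a in sys.argv[i:i+3]])[0]; print(rel(t,st).round(1))
E
python3 go.py 10 0 250 5 0 218 -14 0 218
```

```text
[-33.7   0.2  12.4]
[-40.8   0.7  44. ]
[-59.8   0.7  42.8]
```

Call:
send_rows(
  plan="-17 0 5 0 10; -17 0 8 0 0; 0 0 0 0 0; 0 0 0 0 0; 0 0 0 0 0",
)

```text
t: 13.6
eef_pos: [570.2, 50.5, 245.6]
tcp_rot: [-3.128, -0.061, -0.335]
ft_force: [-0.3, -0.4, 0.2]
opening: 0.007
```

```bash
python3 where.py; python3 go.py 5 0 218 -8 0 218 -14 0 218
```

```text
13.6 [570.2  50.5 245.6] [-3.128 -0.061 -0.335] [-0.02  0.36  1.69 -0.01  1.03  1.88] [-0.32 -0.45  0.15] [ 0.07  0.02 -0.01] 0.7014188791290756
TCP in case [ 8.600e+00 -2.000e-01  2.456e+02]
[-5.3  0.2 27.3]
[-18.3   0.2  26.5]
[-24.3   0.2  26.1]
```

Call:
send_rows(
  plan="-2 0 13 0 0; -2 0 13 0 0; 0 0 0 0 0",
)

```text
t: 13.9
eef_pos: [570.0, 51.0, 218.8]
tcp_rot: [-3.128, -0.062, -0.336]
ft_force: [0.0, -0.5, 0.5]
opening: 0.002
```

```bash
python3 where.py; python3 go.py -8 0 218 -14 0 218
python3 - <<'E'
from h import *
from cell import eyes
p=eyes.read_camera("side")
overlay(p,Q,1.3,-.36,240,145,60,50,12,"pics/m.png",draw=False)
E
```

```text
13.9 [570.   51.  218.8] [-3.128 -0.062 -0.336] [-0.02  0.39  1.73 -0.01  0.96  1.89] [ 0.   -0.49  0.51] [ 0.02  0.04 -0.03] 0.1757648767452865
TCP in case [8.300e+00 2.000e-01 2.188e+02]
[-16.3   0.3  -0.2]
[-22.3   0.3  -0.6]
```

View pics/m.png

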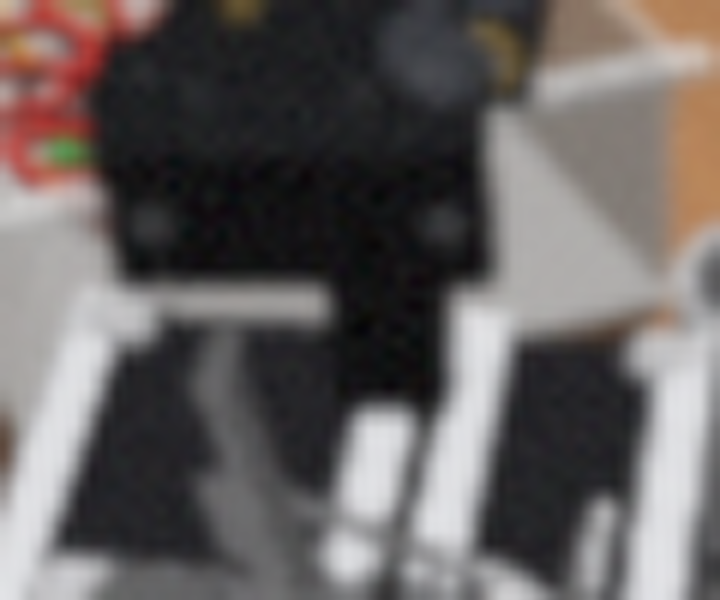

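Call:
send_rows(
  plan="-5 0 0 0 0; -5 0 0 0 0; -4 0 0 0 0; -3 0 0 0 0; 0 0 0 0 0",
)

```text
t: 14.45
eef_pos: [554.1, 56.8, 220.6]
tcp_rot: [-3.126, -0.066, -0.336]
ft_force: [0.7, -0.4, -0.5]
opening: 0.008
```

Call:
send_rows(
  plan="-2 0 0 0 0; -2 0 0 0 0; 0 0 0 0 0",
)

```text
t: 14.75
eef_pos: [550.1, 58.3, 220.7]
tcp_rot: [-3.126, -0.067, -0.336]
ft_force: [-1.0, 0.1, -0.1]
opening: 0.007
```

```bash
python3 where.py
```

```text
14.75 [550.1  58.3 220.7] [-3.126 -0.067 -0.336] [-0.01  0.36  1.77 -0.01  0.94  1.9 ] [-0.96  0.1  -0.11] [0.07 0.1  0.04] 0.6464106761438162
TCP in case [-12.9   0.6 220.7]
```

Call:
send_rows(
  plan="-2.5 0 0.5 0 0; -2.5 0 0.5 0 0; -2.5 0 0.5 0 0",
)

```text
t: 15.05
eef_pos: [544.4, 60.4, 219.5]
tcp_rot: [-3.125, -0.071, -0.336]
ft_force: [2.5, -1.4, 2.4]
opening: 0.008
```

```bash
python3 where.py
```

```text
15.05 [544.4  60.4 219.5] [-3.125 -0.071 -0.336] [-0.01  0.35  1.79 -0.01  0.93  1.91] [ 2.48 -1.38  2.44] [-0.3  -0.51 -0.02] 0.7285708439938672
TCP in case [-19.    0.8 219.5]
```

Call:
send_rows(
  plan="-3.5 0 1 0 0; -3.5 0 1 0 0; -3.5 0 1 0 0",
)

```text
t: 15.35
eef_pos: [535.3, 63.7, 216.3]
tcp_rot: [-3.125, -0.075, -0.337]
ft_force: [5.0, -3.0, 0.3]
opening: 0.005
```

```bash
python3 where.py
```

```text
15.35 [535.3  63.7 216.3] [-3.125 -0.075 -0.337] [ 0.    0.34  1.82 -0.01  0.91  1.91] [ 5.05 -2.98  0.34] [-0.41 -0.87 -0.02] 0.510188896204819
TCP in case [-28.7   1.  216.3]
```

Call:
send_rows(
  plan="-3.5 0 2.5 0 0; -3.5 0 2.5 0 0; -3.5 0 3 0 0",
)

```text
t: 15.65
eef_pos: [525.7, 67.3, 208.5]
tcp_rot: [-3.124, -0.077, -0.336]
ft_force: [0.3, -2.3, 9.1]
opening: 0.005
```

```bash
python3 where.py
python3 - <<'E'
from h import *
from cell import eyes
p=eyes.read_camera("side")
overlay(p,Q,1.3,-.36,235,150,65,50,12,"pics/n.png",draw=False)
E
```

```text
15.65 [525.7  67.3 208.5] [-3.124 -0.077 -0.336] [ 0.01  0.34  1.85 -0.01  0.88  1.92] [ 0.33 -2.27  9.11] [-0.25  0.03  0.01] 0.481782370306213
TCP in case [-39.    1.2 208.5]
```

View pics/n.png

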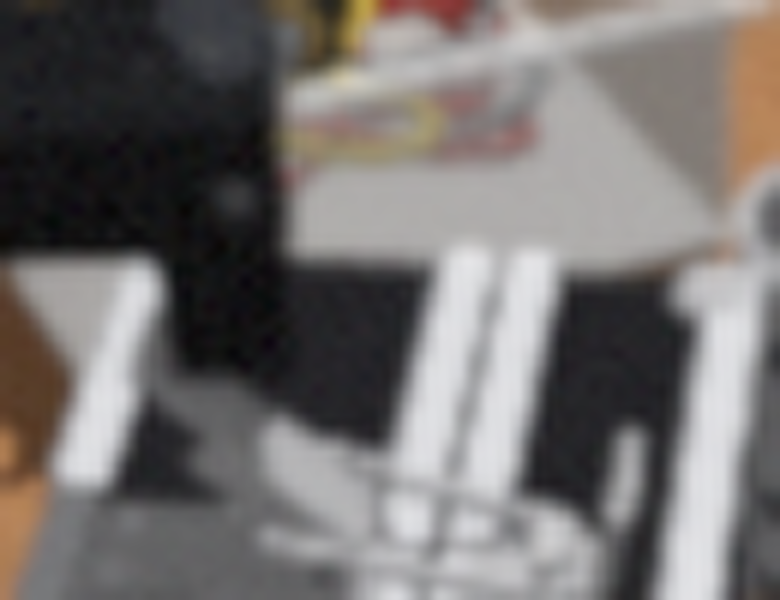

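Call:
send_rows(
  plan="-3.5 0 3.5 0 0; -3 0 3.5 0 0; -3 0 4 0 0",
)

```text
t: 16.0
eef_pos: [515.6, 70.9, 196.7]
tcp_rot: [-3.124, -0.076, -0.336]
ft_force: [2.0, -1.5, 3.3]
opening: 0.008
```

```bash
python3 where.py
```

```text
16.0 [515.6  70.9 196.7] [-3.124 -0.076 -0.336] [ 0.01  0.34  1.88 -0.01  0.84  1.93] [ 1.97 -1.54  3.28] [-0.33 -0.36 -0.02] 0.7827079971757265
TCP in case [-49.6   1.3 196.7]
```

Call:
send_rows(
  plan="-1.5 0 3.5 0 0; -1 0 3.5 0 0; -0.5 0 3 0 0",
)

```text
t: 16.3
eef_pos: [511.1, 72.4, 185.0]
tcp_rot: [-3.125, -0.072, -0.336]
ft_force: [-0.7, -1.1, 2.5]
opening: 0.003
```

```bash
python3 where.py
```

```text
16.3 [511.1  72.4 185. ] [-3.125 -0.072 -0.336] [ 0.02  0.35  1.9  -0.01  0.82  1.93] [-0.68 -1.11  2.51] [0.1  0.23 0.07] 0.25149280755218006
TCP in case [-54.3   1.2 185. ]
```

Call:
send_rows(
  plan="0 0 2.5 0 0; 0 0 2.5 0 0; 0 0 2 0 0",
)

```text
t: 16.6
eef_pos: [510.9, 72.6, 176.9]
tcp_rot: [-3.126, -0.069, -0.336]
ft_force: [-6.1, 2.0, 23.2]
opening: 0.003
```

```bash
python3 where.py
```

```text
16.6 [510.9  72.6 176.9] [-3.126 -0.069 -0.336] [ 0.02  0.36  1.91 -0.01  0.8   1.93] [-6.07  1.97 23.17] [0.13 1.42 0.01] 0.30406976361852045
TCP in case [-54.6   1.4 176.9]
```

Call:
send_rows(
  plan="0 0 -1 0 0; 0 0 -5 0 0; 0 0 -20 0 0; 0 0 -40 0 0; 0 0 -40 0 0; 0 0 -40 0 0; 0 0 0 0 0",
)

```text
t: 17.3
eef_pos: [500.2, 73.7, 327.8]
tcp_rot: [-3.126, -0.066, -0.336]
ft_force: [0.2, 0.8, -0.1]
opening: 0.004
```

Call:
send_rows(
  plan="-15 40 0 0 0; -15 42 0 0 0; -15 42 0 0 0; -15 42 0 0 0; -15 42 0 0 0; -15 42 0 0 0; 0 0 0 0 0; 0 0 0 0 0",
)

```text
t: 18.1
eef_pos: [326.4, -139.1, 314.8]
tcp_rot: [-3.126, -0.067, -0.337]
ft_force: [0.4, 1.1, -0.3]
opening: 0.004
```

```bash
python3 where.py
python3 - <<'E'
from h import *
from cell import eyes
p=eyes.read_camera("side"); overlay(p,Q,.0,.0,235,150,65,50,12,"pics/z_s.png",draw=False)
p=eyes.read_camera("top"); overlay(p,Q,0.,0,219,172,122,92,6.5,"pics/z_t.png",draw=False)
E
```

```text
18.1 [ 326.4 -139.1  314.8] [-3.126 -0.067 -0.337] [-0.62 -0.06  2.02  0.04  1.12  1.28] [ 0.36  1.09 -0.3 ] [ 0.07  0.05 -0.05] 0.4096521028284432
TCP in case [-160.1 -258.9  314.8]
```

View pics/z_s.png

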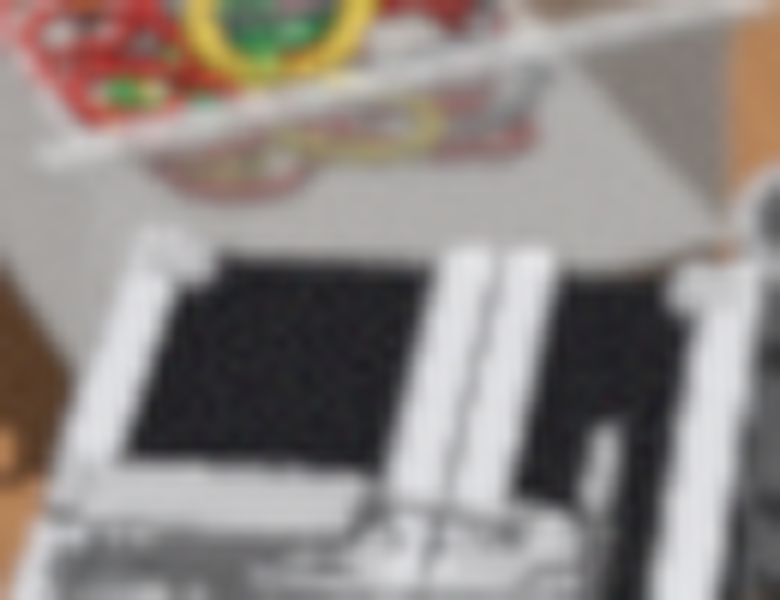

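View pics/z_t.png

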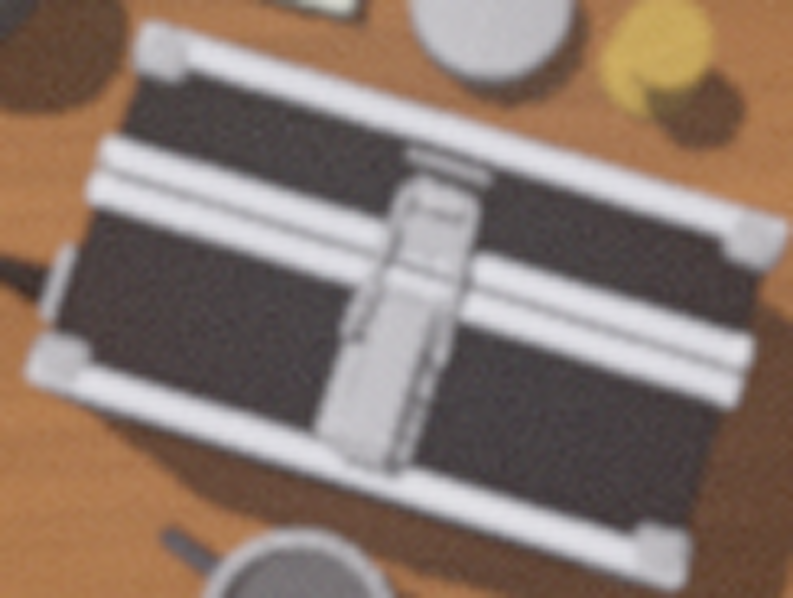

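The lever lies flat (top picture, about (370,380)), the bail sits hooked on the keeper (about (435,210)), and the gap between the shells is closed. The base shell's edges are at the same pixels as before. I'm handing the job in.

```bash
python3 -c "
from cell import job_done
print(job_done())"
```

```text
the job is handed in; nothing more can be done
None
```

The case is latched and I handed the job in at about 18 s of the 64 s allowed; handing in gave no verdict.

- **Hooking the bail:** I pinched the tab, swung the bail down past the keeper's nose to the lid, and drew it in until the pull rose from about 5.5 N to about 13 N. At that point it stopped moving, with the lever near 1.27 rad in the side picture. I then let go, and the bail stayed hooked.
- **Pressing the lever:** I pressed it with the closed fingers at roughly 5–9 N. It reached the hard stop with 23 N on the wrist, under the 40 N limit.
- **Last checks:** After backing off, the pictures show the lever flat, the bail over the keeper and the shells drawn together. The case's base edges are at the same pixels as at the start. The tin, goblet and robot-side tankard look unmoved, but I didn't measure the other goods. The arm is clear and touches nothing.

**What I couldn't measure:** I judged the bar's bearing on the upright, and its seat under the nose, from the force rise and the lever angle. Neither was read directly. The tool also tilted about 0.07 rad while pulling and could not be straightened, with no visible effect.

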